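# Clamp a module in a test fixture with a torque-limited cap

## Robot

A 6-joint arm with a two-finger parallel gripper is mounted at the origin on the work surface. World frame = base frame: x ahead of the robot, y to its left, z up, the work surface at z = 0. Lengths are in m, angles in rad, forces in N, time in s.
With the tool pointing down it reaches from about 0.4 to 0.825 m from the base axis. Payload 7 kg.
Tool frame: the origin (TCP) lies at the very end of the fingers, on their centre line; the grasp point (between the pads) lies 19 mm behind it; x points along the fingers, y is the direction in which the jaws open and shut, and the axes are right-handed (so a half turn about x gives the same grasp; the last joint's range is limited). The gripper opens to 88 mm and grips with 3 to 60 N. Pads are 19 mm wide; open, the fingers measure 130 mm over their backs; the gripper's body (78 mm by 193 mm) begins 47 mm behind the grasp point.
Start: joints at [-0.956, 0.359, 0.012, 0, -1.224, -0.288], TCP at [0.217, -0.639, 0.227] pointing down, gripper open.
Joint ranges: [-3.07, 3.07], [-1.43, 2.12], [-1.02, 1.25], [-3.03, 1.67], [-3.05, -0], [-3.03, 3.03]. Speed limits (rad/s): [2.39, 2.39, 3.01, 3.14, 3.14, 3.14].

## Interface

Orientations are given as [roll, pitch, yaw] about the fixed x, y, z axes, in that order (R = Rz(yaw) Ry(pitch) Rx(roll)).
In Python, from station import arm, cams gives the robot as it stands. The module is installed in compiled form; this text tells all that it offers.
- The arm moves only by the tool carry_out, never from a script. Its argument "deltas" is a list of rows, each a list of 6 numbers: the shift along the tool's x, y, z in units of 0.04 m (1.0 is 0.04 m), then the turn, a rotation vector about the tool's x, y, z in units of 4 degrees (1.0 is 4 degrees). In form: [[tx, ty, tz, ax, ay, az], ...]. A call has 1 to 5 rows; each row shifts and turns the pose as measured when the row begins, along the tool's axes as they then stand; what a row does not reach is not made up. A row lasts 1/10 s, in which the tool goes at most 50 mm and 8.59 degrees, less where a joint would pass 70% of its speed; a pose out of reach is approached as far as the arm can. A call with a number of a shift or a turn outside -1 to 1 is refused whole. A call with a gripper value outside its range is refused whole. "hand" is the closure, from 0 (fully open) to 1 (shut), set as the call begins (left out, the last holds). The fingers move at their own pace and stop on an object; "newtons" is the grip in N (left out, the last holds). Time passes only in rows, so rows that do not move let the fingers close. It gives the time, the measured TCP pose, the force and the opening at its end, in the units of the state.
- arm.get_state(): the state, without advancing time (a new reading comes with each control period).
- cams.grab_frame(name): name is "scene" or "top" or "wrist"; returns a dict with "pixels" (480x640x3 uint8, red, green, blue), "fx", "fy", "cx", "cy" (pixels), "T" (4x4, takes a point from camera to world coordinates); the wrist camera has in their place "hand_eye" (4x4, takes a point from camera to tool coordinates, whose origin is the TCP and whose axes are the tool frame's). Camera axes: x right, y up, looking along -z (the intrinsics and any distortion apply to the point x, -y, -z); pixel columns grow to the right and rows downward; lengths in m; the calibration is good to about 2 mm. A picture is of the moment at which its call begins: read the wrist's pose just before it. There is no depth.
- arm.job_done(): hands the job in, once; it reports no verdict.
The state is a dict: "t": time; "q": joint angles; "qd": joint speeds; "joint_efforts": joint torques, N m; "eef_pos": TCP position; "ee_rot": TCP orientation; "force": force on the tool from outside, world axes, zero at the start; "moment": the same for the moment, N m; "width": finger opening in m.
Only numpy, scipy, OpenCV 4.12 (cv2) and the standard library are available. Lean on these libraries where they do the work, as an engineer would, in place of code of your own. Each camera call takes 0.05 s, during which the arm holds its last target.

## Task

Swing the blue clamp arm round until it stands against its stop over the socket, then press its orange cap down firmly but gently enough not to squash the sprung column, and turn it clockwise, pressing all the while, until the ratchet has clicked two or three times. Stop there, let go, and leave the other things on the bench alone.

Things in the scene. Friction and masses are not known exactly. Their poses are not given: they have to be found in the camera images.
- fixture: fixed test fixture: aluminium plate 190 x 150 x 16 mm, origin at the centre of its underside on the bench. A silver module, top 42 mm up, sits in a black 54 mm socket centred at fixture x = -60 mm, y = 0. The vertical steel column, the arm's pivot, stands at fixture x = +50 mm, y = 0. Blue clamp arm: 110 mm from column axis to cap axis, 24 mm wide, top 99 mm up
- swing (a joint): angle of the clamp arm about its column, rad: 0 = against its stop, pointing along fixture -x, cap straight over the module; grows anticlockwise seen from above (1.5: pointing along fixture -y). Stays where left; about 2 N at the cap moves it. It can be swung by gripping the cap and carrying it along the arc; the unpressed cap turns freely, so the gripper need not turn with it
- cap_grip (a point): centre of the grip bar of the orange cap: bar 46 mm long (this point's x axis, level), 14 mm wide (y), 27 mm high, on a round disc of diameter 50 mm; bar top 13.5 mm above this point, disc top 13.5 mm below it. z, the cap's axis, is vertical. Clear space all round
- cap (a joint): angle of the cap in the arm, rad, clockwise from above positive, without end. Unpressed, the cap spins freely and drives nothing, so it can be turned back between strokes. Pressed, turning it clockwise drives the screw down 2.4 mm per rad, cap and pad with it; 1.1 to 1.9 rad are to go at the start, then the pad is seated and only the ratchet gives
- push (a joint): how far the cap is pressed into the arm, m, 0 when free, 0.005 fully down. It takes 4 N to start and 9 N to be fully down, where its pin catches the screw (after up to 0.5 rad of idle turning); with less the cap spins or rattles past without driving. Hold a downward press of 12 to 16 N while turning, following the cap as it drops in and screws down
- pad (a point): centre of the underside of the black clamping pad (diameter 30 mm) at the foot of the screw, on the cap's axis; 42.5 mm above the bench when seated on the module, 2.5 to 4.7 mm higher at the start
- ratchet (a joint): how far the torque ratchet inside the cap has slipped, rad, clockwise positive; 0 at the start, up to 0.15 of springy give before the first click, one click = 0.524. It slips only when the screw is seated and the full torque is reached. A click is felt as the turning moment rising to about 0.25 N m and dropping away
- post (a joint): how far the clamp arm and cap are pushed down on the sprung column, m: 6 N per mm, 0 when not pressed; over 0.0037 (more than about 22 N on the cap) the column is squashed. Too small to read well: go by the force
- screwdriver: loose screwdriver, green handle, 170 mm, left of the fixture; origin at mid-length on its underside
- spare: loose spare module 38 x 38 x 12 mm beside the fixture; origin under its centre
- parts_bin: blue parts bin 110 x 85 x 45 mm, standing fast right of the fixture; origin under its centre
- meter: loose grey hand-held meter 150 x 75 x 39 mm; origin under its centre
- can: white and green spray can, 68 mm wide, 130 mm high, standing fast right of the fixture; origin under its centre

How it is judged:
On the way, in this order (a step that is already met when the one before it is completed fails the run):
1. the clamp arm stands against its stop over the socket (value of joint swing below 0.06 rad), for 0.1 s.
2. the ratchet has clicked at least once (value of joint ratchet above 0.35 rad), for 0.1 s.
At the end, for the whole second after the job is handed in: the arm is within 0.06 rad of its stop, the ratchet has slipped at least one click (0.35 rad) and never more than four (2.3 rad), the pad is seated within 1 mm, and the cap is let go and the column up again (value of joint swing below 0.06 rad and value of joint ratchet above 0.35 rad and z of pad in the frame of fixture below 0.0435 m and value of joint post below 0.001 m); the robot touches nothing.
It fails at once if the sprung column is squashed (more than about 22 N on the cap) (value of joint post above 0.0037 m).
It fails at once if the ratchet is driven on past four clicks (value of joint ratchet above 2.3 rad).
It fails at once if the screwdriver, the spare module or the meter is moved by more than 20 mm (distance of any of screwdriver, spare, meter from where it was at the start of the episode above 0.02 m).
It also fails if it takes over 67 s, if anything falls off the work surface, if the arm or the gripper's body presses on something with over 40 N, if the wrist force passes 120 N, or if a joint passes its speed limit or range.

## Working session

There is one attempt and no reset: what is moved stays moved. The work goes in short steps, Python scripts to look and compute and a tool call to move; the robot and the scene stay as the last step left them, time stands still between calls to the robot, and variables do not carry over. Pictures are saved under pics/ and viewed, and the job is handed in when it is done.

Besides the shell and the picture viewer there is one more tool, called as a command line: name --pt "numbers of a row" for each row, then --argument value for the rest. carry_out: Moves the arm, as the interface text tells. Shifts and turns lie within -1 to 1; 1 stands for 0.04 m of shift or 4 degrees of turn. Its arguments: {"type":"object","properties":{"deltas":{"type":"array","items":{"type":"array","items":{"type":"number","minimum":-1,"maximum":1}}},"hand":{"type":"number"},"newtons":{"type":"number"}},"required":["deltas"]}

```bash
mkdir -p pics; ls; python3 - <<'E'
from station import arm,cams
import cv2,numpy as np
s=arm.get_state();print(s)
for n in("scene","top","wrist"):
    f=cams.grab_frame(n);cv2.imwrite(f"pics/{n}0.png",f["pixels"][:,:,::-1])
    print(n,{k:(np.round(v,4).tolist() if k!='pixels' else 0) for k,v in f.items()})
E
```

```text
pics
{'t': 0.0, 'q': array([-9.55877503e-01,  3.59371879e-01,  1.10381301e-02, -3.68091987e-04,
       -1.22410100e+00, -2.88109544e-01]), 'qd': array([ 0.00030413,  0.00134671,  0.00112371,  0.00132722, -0.00144884,
       -0.0001441 ]), 'joint_efforts': array([-3.73946577e-04, -5.82717812e+01,  2.93044442e+01,  6.99750245e+00,
        6.56617165e-03, -1.45724393e-04]), 'eef_pos': array([ 0.21651033, -0.63880067,  0.22562014]), 'ee_rot': array([1.65079562, 1.56912175, 1.97747954]), 'force': array([ 0.21067823, -0.56147884, -0.22868438]), 'moment': array([ 0.01350921,  0.03265363, -0.03716963]), 'width': 0.08760891516468021}
scene {'pixels': 0, 'fx': 522.2259, 'fy': 522.2259, 'cx': 317.1951, 'cy': 238.5794, 'T': [[-0.2942, -0.6041, 0.7406, 1.4166], [0.9557, -0.185, 0.2288, 0.2249], [-0.0012, 0.7751, 0.6318, 0.8761], [0.0, 0.0, 0.0, 1.0]]}
top {'pixels': 0, 'fx': 493.1934, 'fy': 493.1934, 'cx': 320.6343, 'cy': 240.342, 'T': [[0.0002, 0.9844, -0.176, 0.3523], [-0.9994, -0.0058, -0.0336, -0.0475], [-0.0341, 0.176, 0.9838, 1.0424], [0.0, 0.0, 0.0, 1.0]]}
wrist {'pixels': 0, 'fx': 413.4896, 'fy': 413.4896, 'cx': 320.0174, 'cy': 239.6555, 'hand_eye': [[0.0008, 0.3013, -0.9535, -0.1572], [1.0, -0.0011, 0.0005, 0.0003], [-0.0009, -0.9535, -0.3013, -0.0821], [0.0, 0.0, 0.0, 1.0]]}
```

View pics/top0.png

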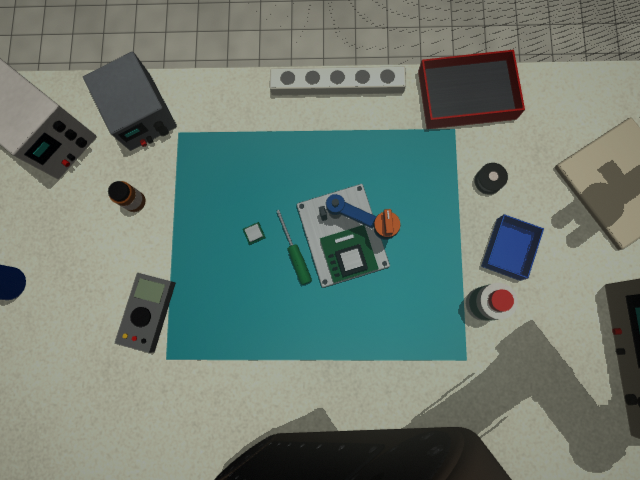

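View pics/scene0.png

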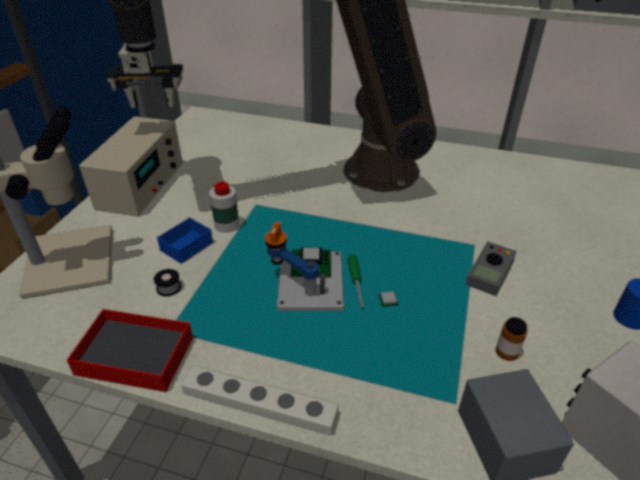

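View pics/wrist0.png

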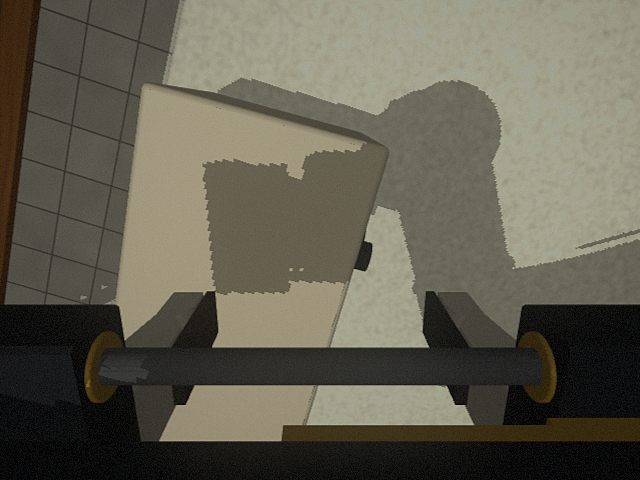

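```bash
cat > h.py <<'E'
from station import arm,cams
import cv2,numpy as np
from scipy.spatial.transform import Rotation as R
def ray(f,u,v,T=None):
    T=f["T"] if T is None else T
    d=np.array([(u-f["cx"])/f["fx"],-(v-f["cy"])/f["fy"],-1.])
    return T[:3,3],T[:3,:3]@d
def onz(f,u,v,z,T=None):
    o,d=ray(f,u,v,T);return o+d*(z-o[2])/d[2]
def proj(f,p,T=None):
    T=f["T"] if T is None else T
    c=T[:3,:3].T@(np.asarray(p)-T[:3,3]);return np.array([f["cx"]+f["fx"]*c[0]/-c[2],f["cy"]+f["fy"]*c[1]/c[2]])
def tri(f1,p1,f2,p2,T1=None,T2=None):
    o1,d1=ray(f1,*p1,T=T1);o2,d2=ray(f2,*p2,T=T2)
    A=np.stack([d1,-d2],1);t=np.linalg.lstsq(A,o2-o1,rcond=None)[0]
    a=o1+d1*t[0];b=o2+d2*t[1];return (a+b)/2,np.linalg.norm(a-b)
def wT(s,f):
    T=np.eye(4);T[:3,:3]=R.from_euler('xyz',s["ee_rot"]).as_matrix();T[:3,3]=s["eef_pos"];return T@f["hand_eye"]
E
python3 - <<'E'
from h import *
s=arm.get_state()
t=R.from_euler('xyz',s["ee_rot"]).as_matrix();print(t.round(3))
for n,(x0,y0,x1,y1) in dict(top=(285,170,415,300),scene=(240,210,370,320)).items():
    f=cams.grab_frame(n);im=f["pixels"][:,:,::-1]
    cv2.imwrite(f"pics/{n}1.png",cv2.resize(im[y0:y1,x0:x1],None,fx=4.5,fy=4.5,interpolation=cv2.INTER_CUBIC))
    hsv=cv2.cvtColor(f["pixels"],cv2.COLOR_RGB2HSV)
    m=cv2.inRange(hsv,(5,150,90),(20,255,255));m[:y0]=0;m[y1:]=0;m[:,:x0]=0;m[:,x1:]=0
    k,l,st,c=cv2.connectedComponentsWithStats(m);print(n,st[1:].tolist(),c[1:].round(1).tolist())
    m=cv2.inRange(hsv,(100,120,50),(118,255,255));m[:y0]=0;m[y1:]=0;m[:,:x0]=0;m[:,x1:]=0
    k,l,st,c=cv2.connectedComponentsWithStats(m);print(n,st[1:].tolist(),c[1:].round(1).tolist())
E
```

```text
[[-0.    -0.321  0.947]
 [ 0.001  0.947  0.321]
 [-1.     0.001 -0.   ]]
top [[384, 209, 16, 27, 269], [374, 213, 11, 23, 156]] [[391.5, 222.8], [379.3, 224.2]]
top [[326, 194, 50, 33, 616]] [[349.9, 210.5]]
scene [[266, 223, 20, 22, 214]] [[275.2, 235.7]]
scene [[268, 247, 51, 32, 567]] [[296.3, 262.1]]
```

View pics/top1.png

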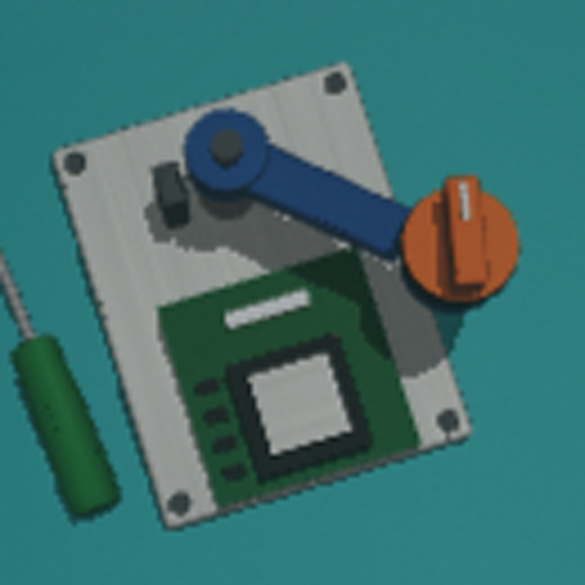

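View pics/scene1.png

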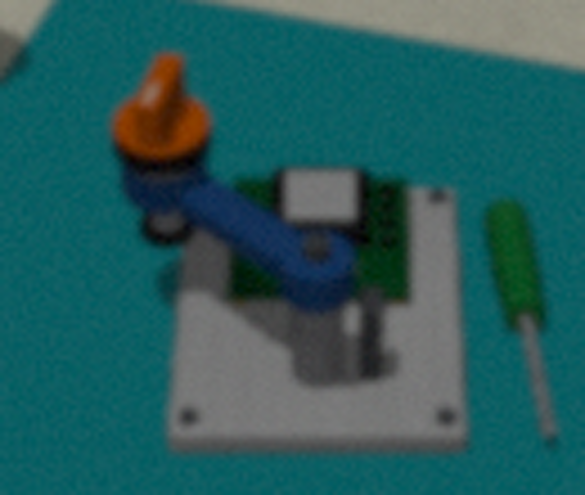

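```bash
python3 - <<'E'
from h import *
ft=cams.grab_frame("top");fs=cams.grab_frame("scene")
t=lambda x,y:(285+x/4.5-.4,170+y/4.5-.4); sc=lambda x,y:(240+x/4.5-.4,210+y/4.5-.4)
P=np.array([onz(ft,*t(*p),.016) for p in [(75,162),(335,83),(448,420),(180,503)]]);print(P.round(4))
c=P.mean(0);print("centre",c.round(4))
xax=(P[0]+P[1]-P[2]-P[3])/2;th=np.arctan2(xax[1],xax[0]);print("th",np.degrees(th))
yax=P[0]-P[1]+P[3]-P[2];print("y-ang-90",np.degrees(np.arctan2(yax[1],yax[0]))-90)
Rm=np.array([[np.cos(th),-np.sin(th)],[np.sin(th),np.cos(th)]])
col=c[:2]+Rm@[.05,0];soc=c[:2]+Rm@[-.06,0];print("col",col,"soc",soc)
print("col head",onz(ft,*t(227,147),.103), tri(ft,t(227,147),fs,sc(318,240)))
print("module",onz(ft,*t(302,403),.042))
for a,b in [((463,178),(170,58))]: print("bar far end",tri(ft,t(*a),fs,sc(*b)))
print("disc",tri(ft,t(461,246),fs,sc(162,125)))
for z in (.11,.115,.12,.125,.13,.135,.14,.145,.15):
    e1=onz(ft,*t(463,178),z);e2=onz(ft,*t(470,285),z);m=(e1+e2)/2
    print(z,m.round(4),np.linalg.norm(e1-e2).round(4),np.degrees(np.arctan2(*(e1-e2)[[1,0]])).round(1),"r",np.linalg.norm(m[:2]-col).round(4))
E
```

```text
[[ 0.6119  0.0292  0.016 ]
 [ 0.6497 -0.0951  0.016 ]
 [ 0.4872 -0.1452  0.016 ]
 [ 0.449  -0.0207  0.016 ]]
centre [ 0.5495 -0.058   0.016 ]
th 17.089520982848867
y-ang-90 16.98854414867789
col [ 0.59727362 -0.0432667 ] soc [ 0.49213048 -0.07559191]
col head [ 0.59608314 -0.04366932  0.103     ] (array([ 0.59627592, -0.04416842,  0.10280444]), np.float64(0.0010371607109226706))
module [ 0.49188186 -0.07686912  0.042     ]
bar far end (array([ 0.56342687, -0.13496981,  0.17200296]), np.float64(0.007387016061645765))
disc (array([ 0.54881592, -0.14338562,  0.11533409]), np.float64(0.000946115394701165))
0.11 [ 0.5562 -0.146   0.11  ] 0.0469 2.3 r 0.1106
0.115 [ 0.5551 -0.1454  0.115 ] 0.0466 2.3 r 0.1105
0.12 [ 0.554  -0.1449  0.12  ] 0.0464 2.3 r 0.1105
0.125 [ 0.5529 -0.1444  0.125 ] 0.0461 2.3 r 0.1104
0.13 [ 0.5519 -0.1439  0.13  ] 0.0459 2.3 r 0.1104
0.135 [ 0.5508 -0.1433  0.135 ] 0.0456 2.3 r 0.1103
0.14 [ 0.5497 -0.1428  0.14  ] 0.0454 2.3 r 0.1103
0.145 [ 0.5486 -0.1423  0.145 ] 0.0451 2.3 r 0.1103
0.15 [ 0.5475 -0.1417  0.15  ] 0.0449 2.3 r 0.1103
```

carry_out --pt "0 0.6 0.8 0.8 0 0" --pt "0 0.6 0.8 0.8 0 0" --pt "0 0.6 0.8 0.8 0 0" --pt "0 0.6 0.8 0.8 0 0" --pt "0 0.6 0.8 0.8 0 0" --hand 0

```text
t: 0.85
eef_pos: [0.3474, -0.4871, 0.2249]
ee_rot: [2.522, 1.569, 2.552]
force: [0.9, -1.0, -0.2]
width: 0.0874
```

```bash
cat > st.py <<'E'
from h import *
s=arm.get_state();M=R.from_euler('xyz',s["ee_rot"]).as_matrix()
print("t",round(s["t"],2),"p",s["eef_pos"].round(4),"q",s["q"].round(3),"F",s["force"].round(2),"M",s["moment"].round(3),"w",round(s["width"],4),"yyaw",np.degrees(np.arctan2(M[1,1],M[0,1])).round(2),"x",M[:,0].round(3))
E
python3 st.py
```

```text
t 0.85 p [ 0.3474 -0.4871  0.2249] q [-0.625  0.236 -0.165  0.    -1.172 -0.916] F [ 0.92 -0.96 -0.23] M [-0.109 -0.151 -0.006] w 0.0874 yyaw 91.71 x [-0.002  0.001 -1.   ]
```

```bash
cat > plan.py <<'E'
from h import *
import sys
# plan.py x y z n rot : n rows to target with rot units per row
x,y,z,n,r=map(float,sys.argv[1:]);n=int(n)
s=arm.get_state();M=R.from_euler('xyz',s["ee_rot"]).as_matrix();d=(np.array([x,y,z])-s["eef_pos"])/n
print(s["eef_pos"].round(4),d.round(4))
for i in range(n): 
    Mi=M@R.from_rotvec([np.radians(4*r*(i)),0,0]).as_matrix();print(i,(Mi.T@d/.04).round(2).tolist())
E
python3 plan.py .549 -.143 .22 10 -1
```

```text
[ 0.3474 -0.4871  0.2249] [ 0.0202  0.0344 -0.0005]
0 [0.01, 0.84, 0.53]
1 [0.01, 0.81, 0.59]
2 [0.01, 0.76, 0.64]
3 [0.01, 0.72, 0.69]
4 [0.01, 0.67, 0.74]
5 [0.01, 0.61, 0.79]
6 [0.01, 0.56, 0.83]
7 [0.01, 0.5, 0.86]
8 [0.01, 0.44, 0.9]
9 [0.01, 0.37, 0.92]
```

carry_out --pt "0 0.84 0.53 -1 0 0" --pt "0 0.81 0.59 -1 0 0" --pt "0 0.76 0.64 -1 0 0" --pt "0 0.72 0.69 -1 0 0" --pt "0 0.67 0.74 -1 0 0"

```text
t: 1.35
eef_pos: [0.4521, -0.3079, 0.2253]
ee_rot: [0.992, 1.571, 1.381]
force: [1.2, -0.2, -0.8]
width: 0.0876
```

carry_out --pt "0 0.61 0.79 -1 0 0" --pt "0 0.56 0.83 -1 0 0" --pt "0 0.5 0.86 -1 0 0" --pt "0 0.44 0.9 -1 0 0" --pt "0 0 0 -1 0 0"

```text
t: 1.85
eef_pos: [0.5353, -0.1589, 0.2267]
ee_rot: [-0.697, 1.567, 0.06]
force: [-0.1, 0.7, 0.4]
width: 0.0875
```

```bash
python3 st.py
```

```text
t 1.85 p [ 0.5353 -0.1589  0.2267] q [ 0.062  0.165 -0.251  0.    -1.151 -0.876] F [-0.08  0.69  0.37] M [-0.071  0.134  0.027] w 0.0875 yyaw 133.36 x [ 0.004  0.    -1.   ]
```

carry_out --pt "0 0 0 -1 0 0" --pt "0 0 0 -1 0 0" --pt "0 0 0 -1 0 0" --pt "0 0 0 -1 0 0" --pt "0 0 0 -1 0 0"

```text
t: 2.35
eef_pos: [0.5363, -0.156, 0.2269]
ee_rot: [-1.005, 1.567, 0.121]
force: [0.9, 0.3, -0.3]
width: 0.0873
```

carry_out --pt "0 0 0 -1 0 0" --pt "0 0 0 -1 0 0" --pt "0 0 0 -1 0 0" --pt "0 0 0 -1 0 0" --pt "0 0 0 -1 0 0"

```text
t: 2.85
eef_pos: [0.5361, -0.1559, 0.2273]
ee_rot: [-1.341, 1.566, 0.149]
force: [-0.3, -0.6, 0.1]
width: 0.0877
```

carry_out --pt "0 0 0 -1 0 0" --pt "0 0 0 -1 0 0" --pt "0 0 0 -1 0 0" --pt "0 0 0 -1 0 0" --pt "0 0 0 -1 0 0"

```text
t: 3.35
eef_pos: [0.5359, -0.1558, 0.2278]
ee_rot: [-1.695, 1.565, 0.159]
force: [-0.6, -0.2, -0.2]
width: 0.0879
```

carry_out --pt "0 0 0 -1 0 0" --pt "0 0 0 -1 0 0" --pt "0 0 0 -1 0 0" --pt "0 0 0 -1 0 0" --pt "0 0 0 -1 0 0"

```text
t: 3.85
eef_pos: [0.5357, -0.1557, 0.2282]
ee_rot: [-2.034, 1.564, 0.184]
force: [0.2, 0.1, 0.1]
width: 0.0875
```

carry_out --pt "0 0 0 -1 0 0" --pt "0 0 0 -1 0 0" --pt "0 0 0 -1 0 0" --pt "0 0 0 -1 0 0" --pt "0 0 0 -1 0 0"

```text
t: 4.35
eef_pos: [0.5355, -0.1557, 0.2287]
ee_rot: [-2.397, 1.563, 0.185]
force: [0.5, 0.4, -0.1]
width: 0.0878
```

carry_out --pt "0 0 0 -1 0 0" --pt "0 0 0 -1 0 0" --pt "0 0 0 -1 0 0" --pt "0 0 0 -1 0 0" --pt "0 0 0 0 0 0"

```text
t: 4.85
eef_pos: [0.5353, -0.1557, 0.2291]
ee_rot: [-2.683, 1.563, 0.191]
force: [0.3, -0.2, 0.5]
width: 0.0876
```

```bash
python3 st.py; python3 - <<'E'
from h import *
s=arm.get_state();f=cams.grab_frame("wrist");cv2.imwrite("pics/w1.png",f["pixels"][:,:,::-1])
E
```

```text
t 4.85 p [ 0.5353 -0.1557  0.2291] q [ 6.700e-02  1.600e-01 -2.520e-01 -1.000e-03 -1.151e+00  1.236e+00] F [ 0.28 -0.19  0.54] M [-0.071  0.196  0.014] w 0.0876 yyaw -105.32 x [ 0.008  0.002 -1.   ]
```

View pics/w1.png

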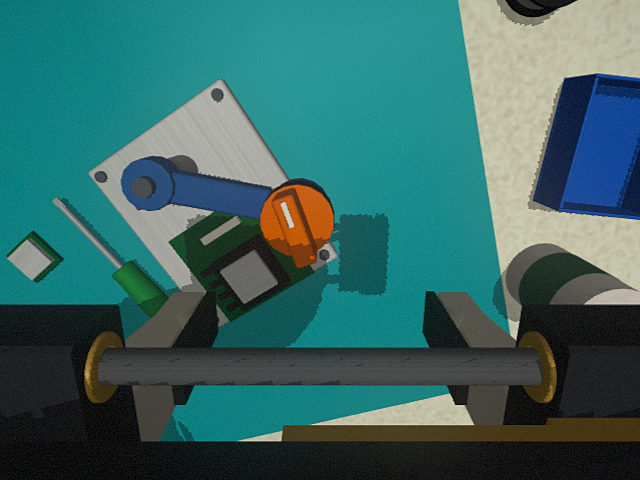

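```bash
python3 - <<'E'
import cv2
im=cv2.imread("pics/w1.png");cv2.imwrite("pics/w1c.png",cv2.resize(im[165:285,240:360],None,fx=5,fy=5,interpolation=cv2.INTER_CUBIC))
E
```

```text
(no output)
```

View pics/w1c.png

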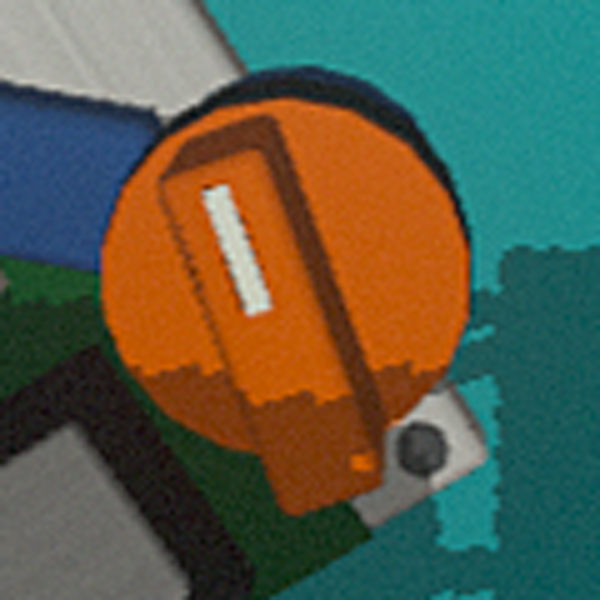

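```bash
python3 - <<'E'
from h import *
s=arm.get_state();f=cams.grab_frame("wrist");T=wT(s,f);ft=cams.grab_frame("top")
w=lambda x,y:(240+x/5-.4,165+y/5-.4);t=lambda x,y:(285+x/4.5-.4,170+y/4.5-.4)
c=[(163,184),(268,150),(383,475),(285,515)]
for z in (.13,.135,.14,.145,.15):
    P=np.array([onz(f,*w(*p),z,T) for p in c]);a=(P[0]+P[1])/2;b=(P[2]+P[3])/2
    print(z,P.mean(0).round(4),"L",np.linalg.norm(a-b).round(4),"W",np.linalg.norm(P[0]-P[1]).round(4),np.linalg.norm(P[2]-P[3]).round(4),"yaw",np.degrees(np.arctan2(*(a-b)[[1,0]])).round(1))
print("bar",tri(f,w(275,331),ft,t(466,231),T))
print("disc",[onz(f,*w(287,277),z,T).round(4) for z in (.113,.118)])
print("disc",tri(f,w(287,277),ft,t(461,246),T))
E
```

```text
0.13 [ 0.5464 -0.1415  0.13  ] L 0.0464 W 0.0141 0.0142 yaw 2.8
0.135 [ 0.5477 -0.1422  0.135 ] L 0.0455 W 0.0138 0.0139 yaw 2.8
0.14 [ 0.549  -0.1429  0.14  ] L 0.0446 W 0.0135 0.0137 yaw 2.8
0.145 [ 0.5503 -0.1436  0.145 ] L 0.0437 W 0.0132 0.0134 yaw 2.8
0.15 [ 0.5516 -0.1443  0.15  ] L 0.0428 W 0.013 0.0131 yaw 2.8
bar (array([ 0.54966449, -0.14277986,  0.1400889 ]), np.float64(0.00042607883022003723))
disc [array([ 0.5495, -0.1429,  0.113 ]), array([ 0.5507, -0.1436,  0.118 ])]
disc (array([ 0.54934987, -0.14304404,  0.11255777]), np.float64(0.000383324275426724))
```

```bash
python3 plan.py .5495 -.143 .17 5 -.9
```

```text
[ 0.5353 -0.1557  0.229 ] [ 0.0028  0.0025 -0.0118]
0 [0.3, -0.08, -0.05]
1 [0.3, -0.08, -0.05]
2 [0.3, -0.07, -0.06]
3 [0.3, -0.07, -0.06]
4 [0.3, -0.06, -0.07]
```

carry_out --pt "0.3 -0.08 -0.05 -0.9 0 0" --pt "0.3 -0.08 -0.05 -0.9 0 0" --pt "0.3 -0.07 -0.06 -0.9 0 0" --pt "0.3 -0.07 -0.06 -0.9 0 0" --pt "0.3 -0.06 -0.07 -0.9 0 0"

```text
t: 5.5
eef_pos: [0.5512, -0.143, 0.1698]
ee_rot: [-3.084, 1.558, 0.103]
force: [0.2, 0.5, 0.9]
width: 0.0874
```

carry_out --pt "0 0 0 0 0 0" --pt "0 0 0 0 0 0"

```text
t: 5.7
eef_pos: [0.5506, -0.1428, 0.1684]
ee_rot: [-3.064, 1.561, 0.121]
force: [0.4, 0.3, 0.3]
width: 0.0877
```

```bash
python3 st.py; python3 plan.py .5495 -.143 .117 3 0
```

```text
t 5.7 p [ 0.5506 -0.1428  0.1684] q [ 0.09   0.225 -0.316 -0.    -1.02   1.524] F [0.36 0.3  0.27] M [-0.109  0.125 -0.069] w 0.0877 yyaw -87.53 x [ 0.01   0.001 -1.   ]
[ 0.5506 -0.1428  0.1684] [-0.0004 -0.0001 -0.0171]
0 [0.43, 0.0, 0.01]
1 [0.43, 0.0, 0.01]
2 [0.43, 0.0, 0.01]
```

carry_out --pt "0.4 0 0.01 0 -0.14 0" --pt "0.4 0 0.01 0 0 0" --pt "0.4 0 0.01 0 0 0" --pt "0 0 0 0 0 0"

```text
t: 6.1
eef_pos: [0.5503, -0.1431, 0.1197]
ee_rot: [-2.824, 1.568, 0.353]
force: [-0.4, 0.1, -0.2]
width: 0.0874
```

```bash
python3 st.py; python3 - <<'E'
from h import *
s=arm.get_state();f=cams.grab_frame("wrist");cv2.imwrite("pics/w2.png",f["pixels"][:,:,::-1])
E
```

```text
t 6.1 p [ 0.5503 -0.1431  0.1197] q [ 8.900e-02  2.770e-01 -3.700e-01 -1.000e-03 -9.210e-01  1.518e+00] F [-0.4   0.1  -0.23] M [-0.096  0.214  0.008] w 0.0874 yyaw -87.95 x [ 0.003  0.001 -1.   ]
```

View pics/w2.png

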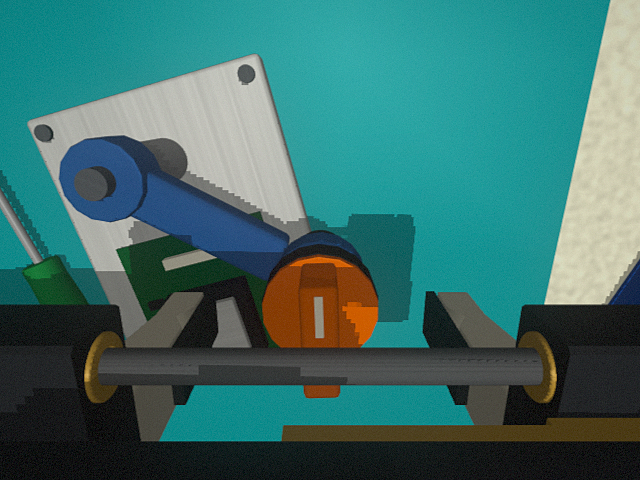

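carry_out --pt "0.05 0 0 0 0 0" --pt "0 0 0 0 0 0" --pt "0 0 0 0 0 0" --pt "0 0 0 0 0 0" --pt "0 0 0 0 0 0" --hand 1 --newtons 30

```text
t: 6.65
eef_pos: [0.553, -0.1435, 0.1219]
ee_rot: [3.137, 1.562, 0.03]
force: [0.3, 0.0, 0.5]
width: 0.053
```

carry_out --pt "0 0 0 0 0 0" --pt "0 0 0 0 0 0" --pt "0 0 0 0 0 0"

```text
t: 6.95
eef_pos: [0.5531, -0.1435, 0.1224]
ee_rot: [3.141, 1.561, 0.034]
force: [-0.4, 0.8, -0.1]
width: 0.0294
```

```bash
python3 st.py
```

```text
t 6.95 p [ 0.5531 -0.1435  0.1224] q [ 8.900e-02  2.750e-01 -3.670e-01  1.000e-03 -9.190e-01  1.517e+00] F [-0.43  0.82 -0.06] M [-0.094  0.153  0.055] w 0.0294 yyaw -87.99 x [ 0.01  0.   -1.  ]
```

carry_out --pt "0.07 0 0.05 0 -0.1 0" --pt "0.05 0 0.03 0 0 0" --pt "0 0 0 0 0 0"

```text
t: 7.25
eef_pos: [0.5508, -0.1434, 0.118]
ee_rot: [3.127, 1.567, 0.021]
force: [-1.3, 1.2, 4.1]
width: 0.0137
```

carry_out --pt "0 0 0 0 0 0" --pt "0 0 0 0 0 0"

```text
t: 7.45
eef_pos: [0.5508, -0.1434, 0.1184]
ee_rot: [3.101, 1.567, -0.005]
force: [-1.4, 1.8, 3.8]
width: 0.0135
```

```bash
python3 st.py
```

```text
t 7.45 p [ 0.5508 -0.1434  0.1184] q [ 0.089  0.278 -0.372  0.    -0.916  1.517] F [-1.38  1.82  3.83] M [ 0.41   0.44  -0.026] w 0.0135 yyaw -87.95 x [ 0.004 -0.    -1.   ]
```

```bash
cat > arc.py <<'E'
from h import *
import sys
col=np.array([.5966,-.0437]);s=arm.get_state();p=s["eef_pos"];M=R.from_euler('xyz',s["ee_rot"]).as_matrix()
a0=np.arctan2(*(p[:2]-col)[::-1]);sw=(a0-np.radians(-162.95));print("r",np.linalg.norm(p[:2]-col).round(4),"swing",round(sw,4),"z",p[2].round(4),"F",s["force"].round(1))
step=float(sys.argv[1]);cur=p[:2]
for i in range(5):
    a=a0-np.radians(step)*(i+1);n=col+.11*np.array([np.cos(a),np.sin(a)])
    d=np.append(n-cur,0);cur=n;print((M.T@d/.04).round(3).tolist())
E
python3 arc.py 4.5
```

```text
r 0.1097 swing 0.8423 z 0.1184 F [-1.4  1.8  3.8]
[-0.001, -0.099, 0.192]
[-0.001, -0.119, 0.18]
[-0.001, -0.133, 0.17]
[-0.001, -0.146, 0.159]
[-0.001, -0.158, 0.147]
```

carry_out --pt "-0.01 -0.1 0.19 0 0 0" --pt "0 -0.12 0.18 0 0 0" --pt "0 -0.13 0.17 0 0 0" --pt "0 -0.15 0.16 0 0 0" --pt "0 -0.16 0.15 0 0 0"

```text
t: 7.95
eef_pos: [0.5157, -0.1172, 0.1194]
ee_rot: [3.016, 1.561, -0.09]
force: [3.7, -0.6, 1.1]
width: 0.0136
```

```bash
python3 st.py;python3 arc.py 4.5
```

```text
t 7.95 p [ 0.5157 -0.1172  0.1194] q [ 0.149  0.213 -0.463  0.003 -0.886  1.455] F [ 3.72 -0.63  1.12] M [-0.045 -1.085 -0.019] w 0.0136 yyaw -87.97 x [ 0.009 -0.001 -1.   ]
r 0.1093 swing 0.44 z 0.1194 F [ 3.7 -0.6  1.1]
[-0.002, -0.159, 0.146]
[-0.001, -0.18, 0.119]
[-0.001, -0.189, 0.105]
[-0.001, -0.197, 0.089]
[-0.001, -0.203, 0.074]
```

carry_out --pt "0 -0.16 0.14 0 0 0" --pt "0 -0.18 0.12 0 0 0" --pt "0 -0.19 0.1 0 0 0" --pt "0 -0.19 0.09 0 0 0" --pt "0 0 0 0 0 0"

```text
t: 8.45
eef_pos: [0.4955, -0.0849, 0.1196]
ee_rot: [3.107, 1.558, 0.003]
force: [3.7, -0.4, -0.6]
width: 0.014
```

```bash
python3 st.py;python3 arc.py 1.5
```

```text
t 8.45 p [ 0.4955 -0.0849  0.1196] q [ 0.224  0.169 -0.52   0.004 -0.87   1.382] F [ 3.73 -0.36 -0.57] M [ 0.176 -1.08   0.003] w 0.014 yyaw -87.87 x [ 0.013  0.    -1.   ]
r 0.1092 swing 0.0891 z 0.1196 F [ 3.7 -0.4 -0.6]
[-0.001, -0.061, 0.044]
[-0.0, -0.069, 0.022]
[-0.0, -0.069, 0.02]
[-0.0, -0.07, 0.018]
[-0.0, -0.07, 0.017]
```

carry_out --pt "0 -0.09 0.04 0 0 0" --pt "0 -0.07 0.02 0 0 0" --pt "0 -0.07 0.02 0 0 0" --pt "0 -0.07 0.02 0 0 0"

```text
t: 8.85
eef_pos: [0.4916, -0.0735, 0.1198]
ee_rot: [2.858, 1.558, -0.245]
force: [7.9, -13.2, -2.0]
width: 0.014
```

```bash
python3 st.py;python3 arc.py 1.5
```

```text
t 8.85 p [ 0.4916 -0.0735  0.1198] q [ 0.253  0.159 -0.534  0.008 -0.866  1.352] F [  7.87 -13.2   -2.01] M [-5.667 -2.981 -0.048] w 0.014 yyaw -87.77 x [ 0.013 -0.003 -1.   ]
r 0.1092 swing -0.0211 z 0.1198 F [  7.9 -13.2  -2. ]
[-0.001, -0.065, 0.036]
[-0.0, -0.071, 0.014]
[-0.0, -0.071, 0.012]
[-0.0, -0.071, 0.01]
[-0.0, -0.071, 0.009]
```

carry_out --pt "0 0.01 -0.01 0 0 0" --pt "0 0 0 0 0 0"

```text
t: 9.05
eef_pos: [0.4923, -0.0754, 0.1198]
ee_rot: [2.648, 1.557, -0.454]
force: [5.3, -2.6, -1.8]
width: 0.0135
```

```bash
python3 st.py;python3 arc.py 1.5; python3 - <<'E'
from h import *
f=cams.grab_frame("top");cv2.imwrite("pics/t3.png",cv2.resize(f["pixels"][160:310,275:425,::-1],None,fx=4,fy=4))
E
```

```text
t 9.05 p [ 0.4923 -0.0754  0.1198] q [ 0.251  0.161 -0.533  0.012 -0.866  1.352] F [ 5.27 -2.6  -1.78] M [-0.6   -1.741 -0.038] w 0.0135 yyaw -87.74 x [ 0.013 -0.006 -1.   ]
r 0.109 swing -0.0022 z 0.1198 F [ 5.3 -2.6 -1.8]
[-0.001, -0.064, 0.04]
[-0.001, -0.07, 0.015]
[-0.001, -0.071, 0.014]
[-0.001, -0.071, 0.012]
[-0.001, -0.071, 0.01]
```

View pics/t3.png

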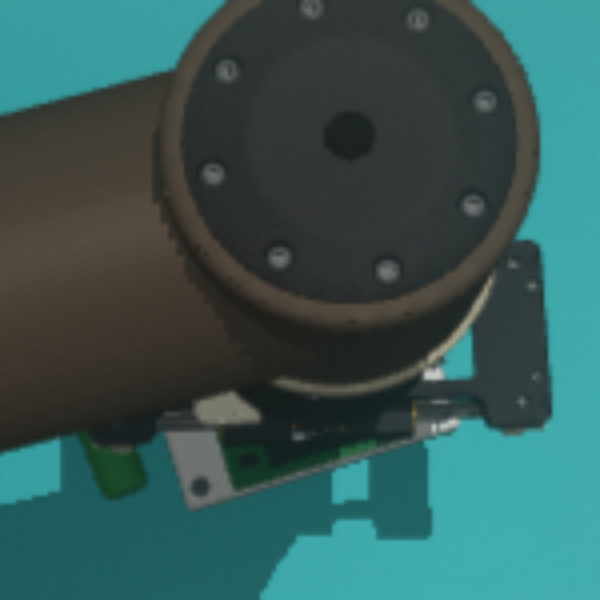

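carry_out --pt "0.05 0 0 0 -0.15 -0.08" --pt "0.05 0 0 0 0 0" --pt "0.05 0 0 0 0 0" --newtons 45

```text
t: 9.4
eef_pos: [0.4932, -0.0762, 0.1148]
ee_rot: [2.559, 1.567, -0.543]
force: [1.8, 0.2, 8.6]
width: 0.0135
```

```bash
python3 st.py
```

```text
t 9.4 p [ 0.4932 -0.0762  0.1148] q [ 0.243  0.175 -0.526  0.003 -0.868  1.364] F [1.77 0.24 8.56] M [ 0.199 -0.327  0.004] w 0.0135 yyaw -87.76 x [ 0.003 -0.002 -1.   ]
```

carry_out --pt "0.05 0 0 0 0 0" --pt "0.05 0 0 0 0 0"

```text
t: 9.6
eef_pos: [0.4932, -0.0763, 0.1119]
ee_rot: [2.571, 1.567, -0.531]
force: [-1.5, -0.3, 13.7]
width: 0.0138
```

```bash
python3 st.py
```

```text
t 9.6 p [ 0.4932 -0.0763  0.1119] q [ 0.243  0.178 -0.53   0.004 -0.86   1.364] F [-1.47 -0.3  13.75] M [0.382 0.273 0.05 ] w 0.0138 yyaw -87.77 x [ 0.004 -0.002 -1.   ]
```

carry_out --pt "0.03 0 0 1 0 0" --pt "0.03 0 0 1 0 0"

```text
t: 9.8
eef_pos: [0.4933, -0.0763, 0.1113]
ee_rot: [2.748, 1.566, -0.497]
force: [-1.3, 1.3, 13.7]
width: 0.0134
```

```bash
python3 st.py
```

```text
t 9.8 p [ 0.4933 -0.0763  0.1113] q [ 0.244  0.178 -0.532  0.005 -0.857  1.221] F [-1.28  1.29 13.66] M [0.516 0.628 0.084] w 0.0134 yyaw -95.92 x [ 0.004 -0.002 -1.   ]
```

carry_out --pt "0.03 0 0 1 0 0" --pt "0.03 0 0 1 0 0" --pt "0.03 0 0 1 0 0"

```text
t: 10.1
eef_pos: [0.4932, -0.0764, 0.111]
ee_rot: [2.98, 1.564, -0.483]
force: [-2.8, 0.1, 13.6]
width: 0.0136
```

```bash
python3 st.py
```

```text
t 10.1 p [ 0.4932 -0.0764  0.111 ] q [ 0.244  0.178 -0.534  0.006 -0.854  1.002] F [-2.75  0.15 13.61] M [0.473 0.569 0.157] w 0.0136 yyaw -108.37 x [ 0.006 -0.003 -1.   ]
```

carry_out --pt "0.03 0 0 1 -0.05 0" --pt "0.03 0 0 1 0 0" --pt "0.03 0 0 1 0 0" --pt "0.03 0 0 1 0 0"

```text
t: 10.5
eef_pos: [0.4933, -0.0766, 0.1105]
ee_rot: [-3.081, 1.565, -0.55]
force: [-1.1, 0.6, 13.4]
width: 0.0136
```

```bash
python3 st.py
```

```text
t 10.5 p [ 0.4933 -0.0766  0.1105] q [ 0.244  0.179 -0.533  0.005 -0.854  0.713] F [-1.07  0.57 13.45] M [0.39  0.536 0.111] w 0.0136 yyaw -124.97 x [ 0.005 -0.003 -1.   ]
```

carry_out --pt "0.03 0 0 1 -0.05 0" --pt "0.03 0 0 1 0 0" --pt "0.03 0 0 1 0 0" --pt "0.03 0 0 1 0 0" --pt "0.03 0 0 1 0 0"

```text
t: 11.0
eef_pos: [0.4932, -0.077, 0.1096]
ee_rot: [-2.642, 1.566, -0.473]
force: [-1.2, 0.3, 12.6]
width: 0.0139
```

```bash
python3 st.py
```

```text
t 11.0 p [ 0.4932 -0.077   0.1096] q [ 0.242  0.181 -0.533  0.004 -0.853  0.353] F [-1.16  0.26 12.61] M [0.442 0.509 0.142] w 0.0139 yyaw -145.72 x [ 0.004 -0.002 -1.   ]
```

carry_out --pt "0.038 0 0 1 0 0" --pt "0.035 0 0 1 0 0" --pt "0.035 0 0 1 0 0" --pt "0.035 0 0 1 0 0" --pt "0.035 0 0 1 0 0"

```text
t: 11.5
eef_pos: [0.493, -0.0772, 0.1081]
ee_rot: [-2.31, 1.563, -0.503]
force: [-2.5, 1.6, 15.2]
width: 0.0136
```

```bash
python3 st.py
```

```text
t 11.5 p [ 0.493  -0.0772  0.1081] q [ 0.243  0.181 -0.538  0.007 -0.846 -0.012] F [-2.47  1.55 15.2 ] M [0.686 0.946 0.125] w 0.0136 yyaw -166.47 x [ 0.006 -0.004 -1.   ]
```

carry_out --pt "0.03 0 0 1 -0.05 0.03" --pt "0.03 0 0 1 0 0" --pt "0.03 0 0 1 0 0" --pt "0.03 0 0 1 0 0"

```text
t: 11.9
eef_pos: [0.4925, -0.0775, 0.1082]
ee_rot: [-1.849, 1.565, -0.331]
force: [-3.2, 1.3, 16.1]
width: 0.0139
```

```bash
python3 st.py
```

```text
t 11.9 p [ 0.4925 -0.0775  0.1082] q [ 0.241  0.181 -0.537  0.004 -0.849 -0.297] F [-3.2   1.28 16.05] M [0.737 0.771 0.04 ] w 0.0139 yyaw 176.93 x [ 0.005 -0.002 -1.   ]
```

carry_out --pt "0.025 0 0 1 0 0"

```text
t: 12.0
eef_pos: [0.4926, -0.0775, 0.1085]
ee_rot: [-1.763, 1.565, -0.319]
force: [-1.5, 1.3, 14.6]
width: 0.0137
```

```bash
python3 st.py
```

```text
t 12.0 p [ 0.4926 -0.0775  0.1085] q [ 0.241  0.18  -0.537  0.004 -0.848 -0.37 ] F [-1.48  1.28 14.57] M [0.778 0.68  0.046] w 0.0137 yyaw 172.77 x [ 0.006 -0.002 -1.   ]
```

carry_out --pt "0.027 0 0 1 0 0"

```text
t: 12.1
eef_pos: [0.4925, -0.0775, 0.1085]
ee_rot: [-1.676, 1.564, -0.304]
force: [-0.8, 1.4, 14.8]
width: 0.0135
```

```bash
python3 st.py
```

```text
t 12.1 p [ 0.4925 -0.0775  0.1085] q [ 0.242  0.18  -0.537  0.005 -0.848 -0.443] F [-0.8   1.39 14.75] M [0.743 0.588 0.114] w 0.0135 yyaw 168.62 x [ 0.006 -0.002 -1.   ]
```

carry_out --pt "0.027 0 0 1 0 0"

```text
t: 12.2
eef_pos: [0.4925, -0.0775, 0.1086]
ee_rot: [-1.599, 1.564, -0.3]
force: [-0.9, 1.3, 12.8]
width: 0.0137
```

```bash
python3 st.py
```

```text
t 12.2 p [ 0.4925 -0.0775  0.1086] q [ 0.242  0.179 -0.538  0.005 -0.847 -0.516] F [-0.91  1.31 12.81] M [0.648 0.603 0.156] w 0.0137 yyaw 164.46 x [ 0.007 -0.002 -1.   ]
```

carry_out --pt "0.027 0 0 1 0 0"

```text
t: 12.3
eef_pos: [0.4924, -0.0775, 0.1086]
ee_rot: [-1.551, 1.563, -0.324]
force: [-1.7, 0.7, 13.7]
width: 0.0137
```

```bash
python3 st.py
```

```text
t 12.3 p [ 0.4924 -0.0775  0.1086] q [ 0.242  0.179 -0.539  0.005 -0.847 -0.589] F [-1.72  0.66 13.71] M [0.642 0.741 0.118] w 0.0137 yyaw 160.31 x [ 0.007 -0.002 -1.   ]
```

carry_out --pt "0.028 0 0 1 -0.05 0"

```text
t: 12.4
eef_pos: [0.4922, -0.0775, 0.1085]
ee_rot: [-1.09, 1.562, 0.065]
force: [-0.8, -0.1, 14.1]
width: 0.0138
```

```bash
python3 st.py
```

```text
t 12.4 p [ 0.4922 -0.0775  0.1085] q [ 0.24   0.178 -0.538  0.002 -0.846 -0.657] F [-0.76 -0.1  14.14] M [0.376 0.657 0.131] w 0.0138 yyaw 156.17 x [ 0.008  0.001 -1.   ]
```

carry_out --pt "0.028 0 0 1 0 0"

```text
t: 12.5
eef_pos: [0.4922, -0.0776, 0.1085]
ee_rot: [-1.048, 1.562, 0.035]
force: [-1.5, -0.2, 13.8]
width: 0.0136
```

```bash
python3 st.py
```

```text
t 12.5 p [ 0.4922 -0.0776  0.1085] q [ 0.24   0.178 -0.539  0.002 -0.845 -0.73 ] F [-1.53 -0.19 13.75] M [0.514 0.61  0.149] w 0.0136 yyaw 152.03 x [ 0.009  0.    -1.   ]
```

carry_out --pt "0.028 0 0 1 0 0"

```text
t: 12.6
eef_pos: [0.492, -0.0777, 0.1084]
ee_rot: [-1.01, 1.562, 0.0]
force: [-1.6, 0.0, 14.6]
width: 0.0142
```

```bash
python3 st.py
```

```text
t 12.6 p [ 0.492  -0.0777  0.1084] q [ 0.24   0.178 -0.54   0.003 -0.844 -0.803] F [-1.58  0.03 14.58] M [ 0.331  0.676 -0.005] w 0.0142 yyaw 147.87 x [ 0.009  0.    -1.   ]
```

carry_out --pt "0.028 0 0 1 -0.05 0"

```text
t: 12.7
eef_pos: [0.4919, -0.0777, 0.1084]
ee_rot: [-0.719, 1.559, 0.219]
force: [-1.2, 0.2, 14.7]
width: 0.0138
```

```bash
python3 st.py
```

```text
t 12.7 p [ 0.4919 -0.0777  0.1084] q [ 0.239  0.177 -0.54   0.    -0.842 -0.872] F [-1.25  0.21 14.75] M [0.251 0.644 0.015] w 0.0138 yyaw 143.72 x [ 0.011  0.002 -1.   ]
```

carry_out --pt "0.028 0 0 1 0 0"

```text
t: 12.8
eef_pos: [0.4919, -0.0778, 0.1084]
ee_rot: [-0.674, 1.559, 0.192]
force: [-0.3, 0.9, 13.8]
width: 0.0137
```

```bash
python3 st.py
```

```text
t 12.8 p [ 0.4919 -0.0778  0.1084] q [ 0.239  0.176 -0.541  0.001 -0.842 -0.945] F [-0.26  0.87 13.84] M [0.538 0.594 0.154] w 0.0137 yyaw 139.57 x [ 0.012  0.002 -1.   ]
```

carry_out --pt "0.028 0 0 1 0 0"

```text
t: 12.9
eef_pos: [0.4919, -0.0779, 0.1084]
ee_rot: [-0.631, 1.559, 0.162]
force: [-0.5, 1.2, 14.0]
width: 0.0136
```

```bash
python3 st.py
```

```text
t 12.9 p [ 0.4919 -0.0779  0.1084] q [ 2.390e-01  1.760e-01 -5.420e-01  1.000e-03 -8.410e-01 -1.018e+00] F [-0.49  1.24 13.96] M [0.622 0.63  0.141] w 0.0136 yyaw 135.42 x [ 0.012  0.002 -1.   ]
```

carry_out --pt "0.028 0 0 1 0 0"

```text
t: 13.0
eef_pos: [0.4919, -0.0779, 0.1084]
ee_rot: [-0.585, 1.558, 0.136]
force: [-0.5, 1.1, 13.9]
width: 0.0135
```

```bash
python3 st.py
```

```text
t 13.0 p [ 0.4919 -0.0779  0.1084] q [ 0.239  0.176 -0.542  0.002 -0.84  -1.091] F [-0.48  1.06 13.93] M [0.638 0.656 0.163] w 0.0135 yyaw 131.28 x [ 0.012  0.002 -1.   ]
```

carry_out --pt "0.028 0 0 1 0 0" --pt "0.028 0 0 1 0 0"

```text
t: 13.2
eef_pos: [0.4917, -0.0779, 0.1083]
ee_rot: [-0.489, 1.558, 0.087]
force: [-3.1, 0.7, 12.9]
width: 0.0135
```

```bash
python3 st.py
```

```text
t 13.2 p [ 0.4917 -0.0779  0.1083] q [ 0.24   0.175 -0.543  0.003 -0.839 -1.237] F [-3.07  0.7  12.86] M [1.000e-03 1.126e+00 1.500e-02] w 0.0135 yyaw 123.0 x [ 0.013  0.001 -1.   ]
```

carry_out --pt "0.028 0 0 1 0 0"

```text
t: 13.3
eef_pos: [0.4917, -0.078, 0.1083]
ee_rot: [-0.454, 1.558, 0.05]
force: [-1.3, 1.1, 14.6]
width: 0.014
```

```bash
python3 st.py
```

```text
t 13.3 p [ 0.4917 -0.078   0.1083] q [ 0.24   0.175 -0.544  0.003 -0.839 -1.31 ] F [-1.34  1.13 14.61] M [ 0.359  0.634 -0.033] w 0.014 yyaw 118.85 x [ 0.013  0.001 -1.   ]
```

carry_out --pt "-0.06 0 0 0 0 0" --pt "-0.06 0 0 0 0 0" --pt "-0.04 0 0 0 0 0" --pt "0 0 0 0 0 0"

```text
t: 13.7
eef_pos: [0.4912, -0.0777, 0.1163]
ee_rot: [-0.448, 1.557, 0.052]
force: [4.0, -0.1, 1.2]
width: 0.0137
```

```bash
python3 st.py
```

```text
t 13.7 p [ 0.4912 -0.0777  0.1163] q [ 0.241  0.164 -0.535  0.003 -0.858 -1.314] F [ 3.96 -0.07  1.16] M [-0.222 -1.182 -0.002] w 0.0137 yyaw 118.68 x [ 0.014  0.001 -1.   ]
```

carry_out --pt "0 0 0 0 0 0" --pt "0 0 0 0 0 0" --pt "0 0 0 0 0 0" --pt "0 0 0 0 0 0" --pt "0 0 0 0 0 0" --hand 0

```text
t: 14.2
eef_pos: [0.4884, -0.0785, 0.1151]
ee_rot: [-0.534, 1.563, -0.034]
force: [-0.7, 1.6, 3.8]
width: 0.0479
```

carry_out --pt "0 0 0 0 0 0" --pt "0 0 0 0 0 0" --pt "-0.2 0 0 0 0 0" --pt "-0.4 0 0 0 0 0" --pt "-0.8 0 0 0 0 0"

```text
t: 14.7
eef_pos: [0.4826, -0.0785, 0.1675]
ee_rot: [2.764, 1.565, -3.022]
force: [0.2, 0.1, 0.7]
width: 0.0855
```

carry_out --pt "-0.8 0 0 0 0 0" --pt "-0.8 0 -0.5 0 0 0" --pt "-0.5 0 -0.8 0 0 0" --pt "0 0 -0.8 0 0 0" --pt "0 0 0 0 0 0"

```text
t: 15.2
eef_pos: [0.4066, -0.1199, 0.2596]
ee_rot: [2.917, 1.566, -2.867]
force: [-0.6, 0.1, 0.6]
width: 0.0875
```

```bash
python3 st.py;  python3 - <<'E'
from h import *
for n in("top","scene","wrist"):
    f=cams.grab_frame(n);im=f["pixels"][:,:,::-1]
    cv2.imwrite(f"pics/{n}9.png",im if n!="scene" else cv2.resize(im[210:330,240:400],None,fx=5,fy=5))
E
```

```text
t 15.2 p [ 0.4066 -0.1199  0.2596] q [ 0.183 -0.092 -0.445  0.    -1.222 -1.255] F [-0.56  0.09  0.57] M [ 0.078 -0.035 -0.071] w 0.0875 yyaw 118.59 x [-0.004 -0.001 -1.   ]
```

View pics/scene9.png

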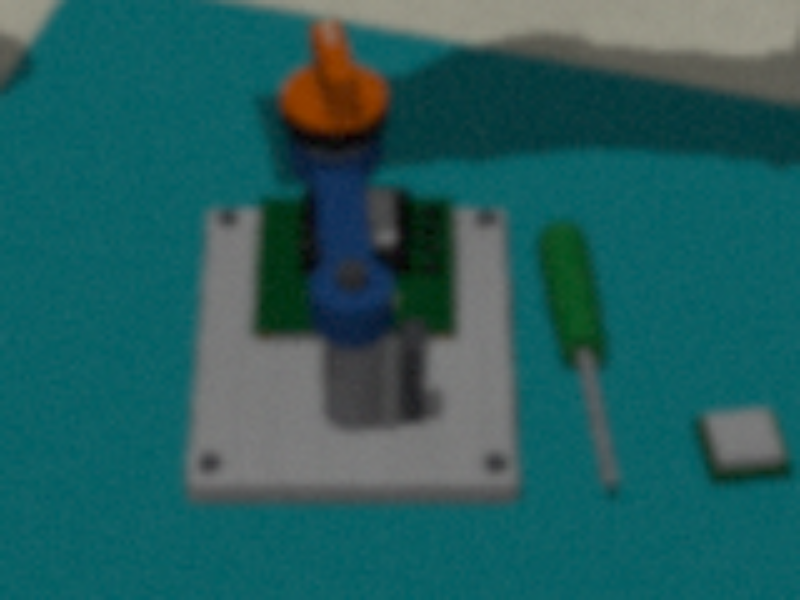

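View pics/wrist9.png

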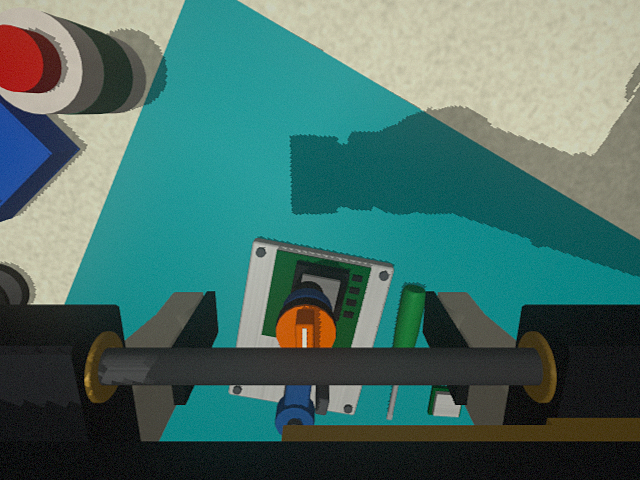

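View pics/top9.png

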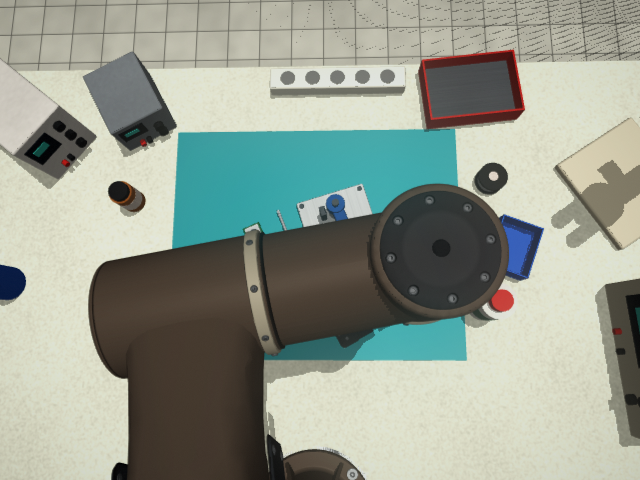

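```bash
python3 - <<'E'
from h import *
s=arm.get_state();f=cams.grab_frame("wrist");T=wT(s,f);fs=cams.grab_frame("scene")
sc=lambda x,y:(240+x/5-.4,210+y/5-.4)
d,e=tri(f,(306,327),fs,sc(334,98),T);print("disc",d,e)
c=onz(fs,*sc(351,272),.103);d2=onz(fs,*sc(334,98),.110);print(c,d2)
v=d2-c;print("swing",np.arctan2(v[1],v[0])-np.radians(-162.95))
E
```

```text
disc [ 0.49348059 -0.08652642  0.11101512] 0.0010203530073447488
[ 0.60024858 -0.04452465  0.103     ] [ 0.49246033 -0.08740895  0.11      ]
swing 0.08107882954501999
```

```bash
python3 - <<'E'
from h import *
s=arm.get_state();f=cams.grab_frame("wrist");T=wT(s,f);fs=cams.grab_frame("scene")
for sw in (0,.05,.1):
    a=np.radians(-162.95)+sw;p=np.array([.5966+.11*np.cos(a),-.0437+.11*np.sin(a),.1115])
    print(sw,p.round(4),"scene crop",((proj(fs,p)-[240,210]+.4)*5).round(0),"wrist",proj(f,p,T).round(1))
for n,g,TT in(("s",fs,None),("w",f,T)):
    hsv=cv2.cvtColor(g["pixels"],cv2.COLOR_RGB2HSV);m=cv2.inRange(hsv,(5,150,60),(20,255,255))
    k,l,st,c=cv2.connectedComponentsWithStats(m);i=1+np.argsort(-st[1:,4])[:3];print(n,st[i].tolist(),c[i].round(1).tolist())
im=f["pixels"][220:450,200:400,::-1];cv2.imwrite("pics/w9c.png",cv2.resize(im,None,fx=3,fy=2.6))
E
```

```text
0 [ 0.4914 -0.076   0.1115] scene crop [358.  99.] wrist [317.5 331.1]
0.05 [ 0.4932 -0.0812  0.1115] scene crop [346.  99.] wrist [311. 330.]
0.1 [ 0.4952 -0.0863  0.1115] scene crop [334.  99.] wrist [304.3 329.3]
s [[296, 216, 21, 21, 265], [503, 326, 23, 17, 145], [499, 353, 18, 7, 62]] [[306.2, 228.3], [513.3, 336.6], [507.4, 356.5]]
w [[275, 304, 61, 44, 2148], [531, 344, 26, 59, 344], [515, 422, 43, 19, 224]] [[305.1, 327.4], [546.4, 378.8], [536.3, 431.1]]
```

View pics/w9c.png

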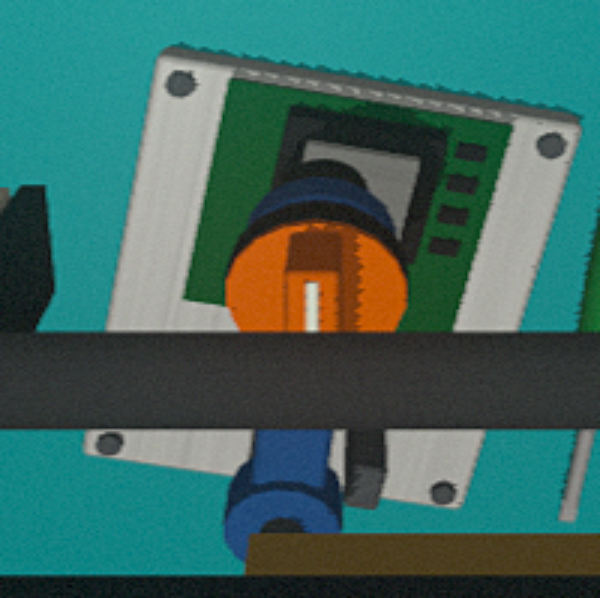

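```bash
python3 plan.py .494 -.087 .16 3 0;python3 plan.py .494 -.087 .26 3 0
```

```text
[ 0.4098 -0.1186  0.2581] [ 0.0281  0.0105 -0.0327]
0 [0.81, -0.11, 0.75]
1 [0.81, -0.11, 0.75]
2 [0.81, -0.11, 0.75]
[ 0.4098 -0.1186  0.2581] [0.0281 0.0105 0.0006]
0 [-0.02, -0.11, 0.74]
1 [-0.02, -0.11, 0.74]
2 [-0.02, -0.11, 0.74]
```

carry_out --pt "0 -0.11 0.74 0 0 0" --pt "0.3 -0.11 0.74 0 0 0" --pt "0.6 -0.11 0.74 0 0 0" --pt "0.5 0 0 0 0 0" --pt "0.5 0 0 0 0 0"

```text
t: 16.05
eef_pos: [0.5003, -0.0852, 0.1794]
ee_rot: [-3.08, 1.565, -2.577]
force: [-0.7, -0.2, -0.2]
width: 0.0872
```

carry_out --pt "0 0 0 0 0 0" --pt "0 0 0 0 0 0"

```text
t: 16.25
eef_pos: [0.4992, -0.0848, 0.1758]
ee_rot: [2.975, 1.557, -2.805]
force: [0.4, 0.1, -0.0]
width: 0.0879
```

```bash
python3 st.py;python3 plan.py .494 -.087 .104 5 0;  python3 - <<'E'
from h import *
f=cams.grab_frame("wrist");cv2.imwrite("pics/w10.png",f["pixels"][:,:,::-1])
E
```

```text
t 16.25 p [ 0.4992 -0.0848  0.1758] q [ 0.221  0.13  -0.419  0.002 -1.035 -1.29 ] F [ 0.35  0.14 -0.01] M [ 0.024 -0.041  0.039] w 0.0879 yyaw 118.84 x [-0.013 -0.004 -1.   ]
[ 0.4992 -0.0848  0.1758] [-0.001  -0.0004 -0.0144]
0 [0.36, 0.0, -0.02]
1 [0.36, 0.0, -0.02]
2 [0.36, 0.0, -0.02]
3 [0.36, 0.0, -0.02]
4 [0.36, 0.0, -0.02]
```

View pics/w10.png

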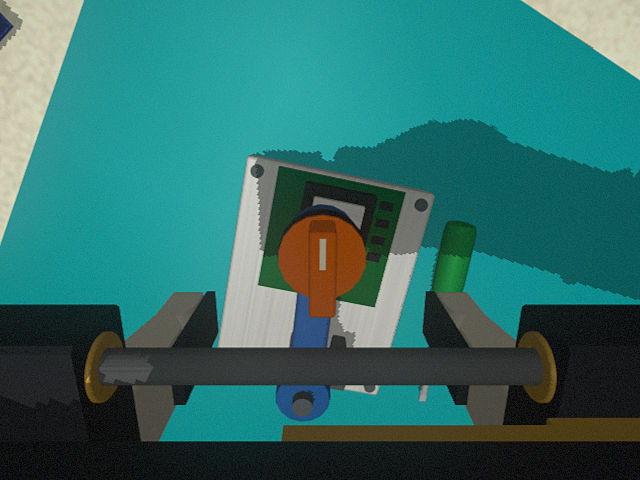

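carry_out --pt "0.36 0 -0.02 0 0 0" --pt "0.36 0 -0.02 0 0 0" --pt "0.36 0 -0.02 0 0 0" --pt "0.36 0 -0.02 0 0 0" --pt "0.2 0 -0.02 0 0 0"

```text
t: 16.8
eef_pos: [0.4995, -0.0867, 0.1159]
ee_rot: [-2.124, 1.568, -1.62]
force: [0.8, -0.0, 0.7]
width: 0.0873
```

carry_out --pt "0 0 0 0 0 0" --pt "0 0 0 0 0 0"

```text
t: 17.0
eef_pos: [0.4999, -0.0867, 0.1168]
ee_rot: [-1.864, 1.568, -1.36]
force: [-0.5, 0.1, 0.4]
width: 0.0879
```

```bash
python3 st.py
```

```text
t 17.0 p [ 0.4999 -0.0867  0.1168] q [ 0.218  0.187 -0.505  0.004 -0.879 -1.288] F [-0.54  0.13  0.45] M [ 0.059  0.005 -0.023] w 0.0879 yyaw 118.9 x [ 0.001 -0.003 -1.   ]
```

carry_out --pt "0.3 0 -0.1 0 0 0" --pt "0 0.2 0 0 0 0" --pt "0 0.15 0 0 0 0" --pt "0 0.05 0 0 0 0"

```text
t: 17.4
eef_pos: [0.4888, -0.0739, 0.1055]
ee_rot: [-1.171, 1.566, -0.667]
force: [-0.0, -0.2, 0.5]
width: 0.0878
```

```bash
python3 st.py
```

```text
t 17.4 p [ 0.4888 -0.0739  0.1055] q [ 0.251  0.179 -0.548  0.005 -0.842 -1.322] F [-0.03 -0.2   0.49] M [ 0.034  0.007 -0.005] w 0.0878 yyaw 118.86 x [ 0.004 -0.003 -1.   ]
```

carry_out --pt "0 0.09 -0.01 0 0 0" --pt "0 0.08 -0.01 0 0 0" --pt "0 0.08 -0.01 0 0 0"

```text
t: 17.7
eef_pos: [0.483, -0.0648, 0.106]
ee_rot: [-1.08, 1.565, -0.575]
force: [0.9, -1.8, -0.9]
width: 0.0875
```

```bash
python3 st.py
```

```text
t 17.7 p [ 0.483  -0.0648  0.106 ] q [ 0.275  0.166 -0.563  0.006 -0.838 -1.345] F [ 0.92 -1.81 -0.85] M [-0.563 -0.348 -0.037] w 0.0875 yyaw 118.92 x [ 0.005 -0.003 -1.   ]
```

carry_out --pt "0 0.07 -0.01 0 0 0" --pt "0 0.07 -0.01 0 0 0"

```text
t: 17.9
eef_pos: [0.4797, -0.0602, 0.1062]
ee_rot: [-1.083, 1.564, -0.578]
force: [5.0, -7.7, -2.3]
width: 0.0874
```

```bash
python3 st.py
```

```text
t 17.9 p [ 0.4797 -0.0602  0.1062] q [ 0.287  0.159 -0.572  0.007 -0.835 -1.358] F [ 4.97 -7.7  -2.27] M [-2.75  -1.564 -0.066] w 0.0874 yyaw 118.94 x [ 0.006 -0.004 -1.   ]
```

carry_out --pt "0 0.06 0 0 0 0" --pt "0 0.06 0 0 0 0"

```text
t: 18.1
eef_pos: [0.479, -0.0578, 0.1068]
ee_rot: [-1.221, 1.56, -0.714]
force: [9.6, -15.7, -7.7]
width: 0.0877
```

```bash
python3 st.py
```

```text
t 18.1 p [ 0.479  -0.0578  0.1068] q [ 0.297  0.155 -0.578  0.013 -0.832 -1.37 ] F [  9.65 -15.67  -7.71] M [-5.716 -2.953 -0.093] w 0.0877 yyaw 119.02 x [ 0.008 -0.007 -1.   ]
```

Firm against the stop. Backing off centrally, then up and away.

carry_out --pt "0 -0.15 0 0 0 0" --pt "0 -0.2 0 0 0 0" --pt "0 -0.1 0 0 0 0" --pt "-0.3 0 0 0 0 0" --pt "-0.8 0 0 0 0 0"

```text
t: 18.6
eef_pos: [0.4848, -0.0746, 0.148]
ee_rot: [-2.116, 1.563, -1.611]
force: [1.0, -0.4, 0.8]
width: 0.0879
```

carry_out --pt "-0.8 0 0 0 0 0" --pt "-0.8 0 -0.5 0 0 0" --pt "-0.5 0 -0.8 0 0 0" --pt "0 0 -0.8 0 0 0" --pt "0 0 0 0 0 0"

```text
t: 19.1
eef_pos: [0.411, -0.1152, 0.2395]
ee_rot: [-1.457, 1.563, -0.952]
force: [0.3, 0.2, 0.3]
width: 0.0878
```

```bash
python3 st.py; python3 - <<'E'
from h import *
s=arm.get_state();f=cams.grab_frame("wrist");T=wT(s,f);fs=cams.grab_frame("scene")
for sw in (0,.05,.1):
    a=np.radians(-162.95)+sw;p=np.array([.5966+.11*np.cos(a),-.0437+.11*np.sin(a),.1115])
    print(sw,"scene",proj(fs,p).round(1),"wrist",proj(f,p,T).round(1))
for n,g in(("s",fs),("w",f)):
    hsv=cv2.cvtColor(g["pixels"],cv2.COLOR_RGB2HSV);m=cv2.inRange(hsv,(5,150,60),(20,255,255))
    k,l,st,c=cv2.connectedComponentsWithStats(m);i=1+np.argsort(-st[1:,4])[:1];print(n,st[i].tolist(),c[i].round(1).tolist())
cv2.imwrite("pics/w11.png",f["pixels"][:,:,::-1]);cv2.imwrite("pics/s11.png",cv2.resize(fs["pixels"][210:330,240:400,::-1],None,fx=5,fy=5))
E
```

```text
t 19.1 p [ 0.411  -0.1152  0.2395] q [ 0.2   -0.08  -0.484  0.008 -1.163 -1.269] F [0.25 0.24 0.26] M [ 0.071 -0.074  0.017] w 0.0878 yyaw 118.96 x [ 0.005 -0.007 -1.   ]
0 scene [311.1 229.3] wrist [315.1 338.6]
0.05 scene [308.8 229.4] wrist [308.2 337.4]
0.1 scene [306.5 229.5] wrist [301.3 336.5]
s [[301, 216, 20, 21, 256]] [[310.4, 228.3]]
w [[282, 313, 65, 35, 1805]] [[313.9, 332.1]]
```

View pics/w11.png

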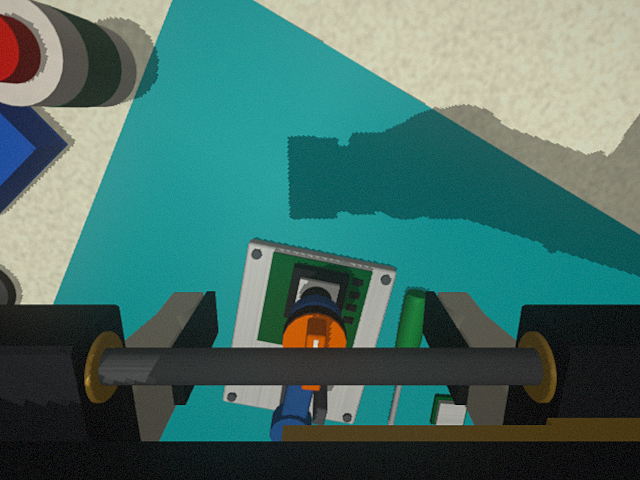

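View pics/s11.png

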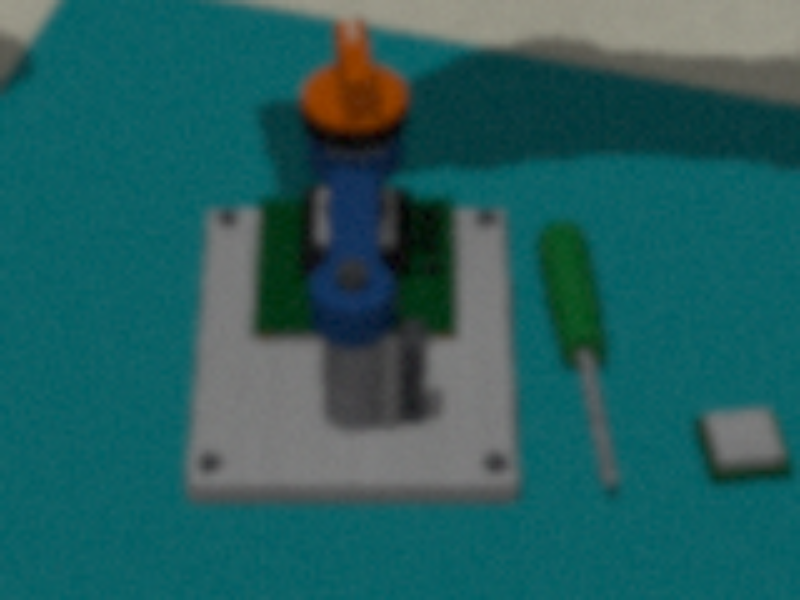

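```bash
python3 -c "
from station import arm
print(arm.job_done())"
```

```text
the job is handed in; nothing more can be done
None
```

I swung the clamp arm to its stop, turned the cap clockwise through three ratchet clicks, let go and handed the job in at about 19 s. No verdict was reported, so the result rests on the checks below.

- **Pressing and turning:** I held 12.6 to 16.1 N at each reading, well under the 22 N limit. The cap dropped about 2.8 mm and then stopped, which fits the pad being seated. After that the turning moment rose and fell three times, about 30 degrees apart.
- **Letting go:** Opening the fingers dragged the arm about 0.09 rad off its stop, which is outside the 0.06 rad limit; both cameras showed it. I pushed it back with one finger against the cap's disc until the force rose clearly at the stop, then backed off.
- **Last look:** In both the scene and wrist pictures the cap lies about where it should at the stop (roughly 0.01 rad off). The gripper was clear with about 0 N on it. The screwdriver and spare module appear not to have moved. I did not check the meter again, but the gripper never worked near it.

**Checks that disagreed or were weak:**
- The measured moment peaks were only about 0.16 N m, not 0.25. I sampled once every 0.1 s or so, so the true peaks may have been missed.
- The final disc height, about 1.5 mm lower than at the start, is within camera error. That the pad is seated therefore rests on the cap having stopped dropping.

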